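# Refit a coffee grinder's upper burr carrier without jamming its thread

### The job

The coffee grinder has been cleaned: put its upper burr carrier back into the throat and screw it fully home, its flange flush on the rim, then let go and leave everything else where it stands. The thread's entry gaps cannot be lined up by measuring, so rest the carrier lightly on the thread, turn it backward (anticlockwise seen from above) until it drops a step, and only then screw it forward (clockwise) to the stop. Be gentle: never drop it in, press hard or force it round.

Things in the scene. Friction and masses are not known exactly. Their poses are not given: they have to be found in the camera images.
- burr_carrier: Upper burr carrier: loose round black part, about 0.22 kg, upright on the worktop. Origin: centre of its foot, z up. From the foot: steel skirt 52 mm wide, 32 mm tall, tapered at the foot, with four steel lugs (5 mm thick, 90 degrees apart, on x and y, 10 mm above the foot, tips 31.7 mm off the axis); flange 84 mm wide, 5 mm thick; knurled grip 50 mm wide, 30 mm tall. Grip it at any yaw.
- carrier_flange (a point): Centre of the underside of the carrier's flange, 32 mm above its foot; z up along its axis. The grip runs from 5 to 35 mm above this point. Height over grinder_rim: 9 to 14 mm while the lugs ride on the thread, about 19 mm if they stand on the posts, about 5 mm once dropped through the gaps, 0 when home. A grip of about 25 N is enough; it slips before the thread is harmed. Press with 3 to 6 N.
- grinder: Coffee grinder fixed on the worktop: steel housing on a black base, 125 mm wide, round black collar on top, chute and cup in front. Origin: on the worktop, under the throat's axis; x to its back, z up. Throat: bore 66 mm, with a four-start thread 54 mm inside its ridges. The thread's angle varies and is not told. Right-handed: clockwise from above screws down.
- grinder_rim (a point): Centre of the throat's mouth, level with its flat rim (94 mm wide), 200 mm above the worktop; z up. Inside, four thread ridges alternate with gaps; a post stands at the anticlockwise side of each gap. On a ridge, turning back climbs 4.3 mm per rad to the gap (at most 1.5 rad away); turning forward jams on a post. In the gap it drops 9 mm; then 1.3 rad forward, sinking 5 mm, to a hard stop.
- coffee_jar: Bystander: glass coffee jar with a red lid, 60 mm wide, 100 mm tall; origin under its centre.
- sugar_jar: Bystander: glass sugar jar with a red lid, 68 mm wide, 105 mm tall; origin under its centre.
- mug_1: Bystander: green and white mug, 92 mm wide, 93 mm tall; origin under its centre.
- tumbler_1: Bystander: clear drinking glass, 81 mm wide, 93 mm tall, behind the grinder; origin under its centre.
- brush: Bystander: cleaning brush with a wooden handle, 150 mm long, lying flat; origin under its middle.
- teaspoon_1: Bystander: steel teaspoon, 139 mm long, lying flat; origin under its middle.
There are look-alikes about, which are no part of the job. What is shaped like the burr_carrier but purple is not meant.

How it is judged:
On the way:
1. the carrier is in the throat and its lugs have dropped through the gaps of the thread (horizontal distance between carrier_flange and grinder_rim below 0.003 m and z of carrier_flange in the frame of grinder_rim below 0.0065 m), for 0.1 s.
At the end, for the whole second after the job is handed in: the carrier is screwed home in the grinder's throat: flange underside less than 1.2 mm above the rim, centred within 3 mm, upright within 2 degrees, at rest; the bystanders are within 30 mm of their places (z of carrier_flange in the frame of grinder_rim below 0.0012 m and horizontal distance between carrier_flange and grinder_rim below 0.003 m and angle between burr_carrier's own z axis and vertical below 0.035 rad and linear speed of burr_carrier below 0.01 m/s and not (distance of any of coffee_jar, sugar_jar, mug_1, tumbler_1, brush, teaspoon_1 from where it was at the start of the episode above 0.03 m)); the robot touches nothing.
It fails at once if the carrier is pressed or forced round hard in the thread (contact force between burr_carrier and grinder above 60 N).
It fails at once if the carrier is dropped into the throat instead of being set down on the thread (horizontal distance between carrier_flange and grinder_rim below 0.02 m and z of carrier_flange in the frame of grinder_rim between 0.015 and 0.03 m and linear speed of burr_carrier above 0.4 m/s).
It fails at once if a bystander is pushed out of its place (distance of any of coffee_jar, sugar_jar, mug_1, tumbler_1, brush, teaspoon_1 from where it was at the start of the episode above 0.03 m).
It also fails if it takes over 64 s, if anything falls off the work surface, if the arm or the gripper's body presses on something with over 40 N, if the wrist force passes 120 N, or if a joint passes its speed limit or range.

### The arm

A 7-joint arm with a two-finger parallel gripper is mounted at the origin on a cart in front of the work surface, level with it; the furniture and walls round the work are solid. World frame = base frame: x ahead of the robot, y to its left, z up, the work surface at z = 0. Lengths are in m, angles in rad, forces in N, time in s.
With the tool pointing down it reaches from about 0.4 to 0.85 m from the base axis. Payload 6.9 kg.
Tool frame: the origin (TCP) lies between the finger pads; the fingertips stand 22 mm ahead of it and the grasp point (between the pads) lies 3 mm ahead of it; z points along the fingers, y is the line along which they close (so a half turn about z gives the same grasp; the last joint's range is limited). The gripper opens to 85 mm and grips with 20 to 120 N. Pads are 22 mm wide; open, the fingers measure 114 mm over their backs; the gripper's body (76 mm by 85 mm) begins 54 mm behind the grasp point. The pads swing forward as they close: fully open they stand 13 mm farther back than shut.
Start: joints at [1.23, 0.507, -0.238, 1.5, 0.126, 1.149, -0.155], TCP at [0.269, -0.564, 0.253] pointing down, gripper open.
Joint ranges: [-3.08, 3.08], [-0.24, 2.05], [-1.43, 1.35], [0, 2.5], [-1.52, 4.66], [0.17, 1.96], [-2.89, 2.89]. Speed limits (rad/s): [2.39, 2.39, 3.14, 3.14, 3.14, 3.14, 3.14].

### API

Orientations are given as a unit quaternion [w, x, y, z].
In Python, from plant import r, grab_frame, camera_info, models gives the robot as it stands. The module is installed in compiled form; this text tells all that it offers.
- The arm moves only by the shell command python3 -m creep [FORCE], which reads ROWS from standard input. ROWS is a JSON list of rows, 1 to 12 of them, each of 7 numbers: the opening from 0.0 (shut) to 1.0 (fully open), then dx, dy, dz in shares of 1 m (1.0 is 1 m), then a rotation vector rx, ry, rz in normalised numbers (1 is pi rad); each row is the pose to reach, as a shift and turn from the pose commanded when the command began, along the tool's axes at that moment; what a row does not reach only later rows make up. A row lasts 1/8 s, in which the tool goes at most 0.0625 m and 0.188 rad, less where a joint would pass 70% of its speed; a pose out of reach is approached as far as the arm can. The fingers move at their own pace and stop on an object; FORCE is the grip in N (left out, the last holds). Time passes only in rows, so rows that do not move let the fingers close. It prints the time, the measured TCP pose, the force, the opening and the grip force at its end. Shift and turn numbers lie between -1 and 1, and a call with a number outside is refused. Input that does not fit is refused with a message, and nothing moves.
- r.observe(): the state, without advancing time (a new reading comes with each control period).
- grab_frame(name): name is "side" or "top" or "wrist"; returns the picture (384x512x3 uint8, blue, green, red); there is no depth.
- camera_info(name): a dict with "intrinsics" (3x3 intrinsics, pixels), "rvec" (rotation vector, rad) and "tvec" (3), from world to camera coordinates, as OpenCV has them; the wrist camera has in their place "tool_from_camera" (4x4, takes a point from camera to tool coordinates, whose origin is the TCP and whose axes are the flange's). Camera axes: x right, y down, z forward; pixel columns grow to the right and rows downward; lengths in m; the calibration is good to about 2 mm. A picture is of the moment at which its call begins: read the wrist's pose just before it. camera_info takes no time and is no camera call.
- r.finish_job(): hands the job in; it is judged then, once.
Trained networks look in the newest picture that a camera, given by its name, has taken for a name from the list of things; names that differ only in an ending like _2 or _b are one class to them, and where a whole thing is asked for, a point or a joint stands for the part that bears it (a point fixed in the world has none). Each returns a list of dicts, best first, with "confidence" (0 to 1); they miss things now and then, are a little off and sometimes report something else, mostly with a low value. They report only what shows in the picture. A call takes as long as a camera call. They do not tell look-alikes from the thing itself.
- models.search_frame(camera, name): "bbox" ([left, top, width, height] in pixels, round what is visible of it).
- models.trace(camera, name): "region" (384x512 bool, what is visible of it) and "bbox" ([left, top, width, height] in pixels, round what is visible of it).
The state is a dict: "clock": time; "qpos": joint angles; "joint_vel": joint speeds; "joint_torque": joint torques, N m; "eef_pos": TCP position; "tool_rot": TCP orientation; "ft_force": force on the tool from outside, world axes, zero at the start; "ft_torque": the same for the moment, N m; "grip_width": opening from 0.0 (shut) to 1.0 (fully open); "grasp_force": force on a finger pad.
Only numpy, scipy, OpenCV 4.12 (cv2) and the standard library are available. Lean on these libraries where they do the work, as an engineer would, in place of code of your own. Each camera call takes 0.05 s, during which the arm holds its last target. There are 200 camera calls.

## Working session

There is one attempt and no reset: what is moved stays moved. The work goes in short steps, Python scripts to look and compute and a shell command to move; the robot and the scene stay as the last step left them, time stands still between calls to the robot, and variables do not carry over. Pictures are saved under pics/ and viewed, at most 10 in all, crops included, and the job is handed in when it is done.

```bash
mkdir -p pics
cat > h.py <<'E'
import numpy as np,cv2
from plant import r,grab_frame,camera_info,models
from scipy.spatial.transform import Rotation as R
def pose():
    o=r.observe();q=o["tool_rot"];return np.array(o["eef_pos"]),R.from_quat([q[1],q[2],q[3],q[0]]).as_matrix()
def cam(n):
    c=camera_info(n);K=np.array(c["intrinsics"])
    if "rvec" in c:
        Rm=cv2.Rodrigues(np.array(c["rvec"],float))[0];return K,Rm.T,-Rm.T@np.array(c["tvec"]).ravel()
    p,M=pose();T=np.array(c["tool_from_camera"]);return K,M@T[:3,:3],p+M@T[:3,3]
def ray(C,u,v):
    K,Rw,o=C;d=Rw@np.linalg.solve(K,[u,v,1.]);return o,d/np.linalg.norm(d)
def onz(C,u,v,z):
    o,d=ray(C,u,v);return o+d*(z-o[2])/d[2]
def proj(C,P):
    K,Rw,o=C;q=K@(Rw.T@(np.array(P)-o));return q[:2]/q[2]
def tri(rays):
    A=0;b=0
    for o,d in rays:
        M=np.eye(3)-np.outer(d,d);A=A+M;b=b+M@o
    return np.linalg.solve(A,b)
E
python3 - <<'E'
from h import *
ims=[]
for n in("side","top"):
    im=grab_frame(n).copy()
    for t in("burr_carrier","grinder"):
        for d in models.search_frame(n,t)[:3]:
            print(n,t,round(d["confidence"],2),np.round(d["bbox"],1))
    print(np.round(cam(n)[2],3)); cv2.imwrite(f"pics/{n}0.png",im)
p,M=pose();print(p,M.round(3));print(r.observe()["clock"])
E
```

```text
side burr_carrier 0.85 [305.  133.5  24.1  22.7]
side burr_carrier 0.61 [308.7 161.2  15.6  18.8]
side burr_carrier 0.56 [251.5 156.6  68.3  72.3]
side grinder 0.62 [253.3 157.8  64.8  71. ]
side grinder 0.57 [304.1 135.6  22.   17.3]
[0.189 0.772 1.186]
top burr_carrier 0.9 [310.8 221.4  25.2  24.5]
top burr_carrier 0.77 [347.5 203.4  22.9  23.3]
top grinder 0.6 [248.5 184.9  43.6  70.5]
top grinder 0.48 [338.4 156.2  19.9  21.7]
[ 0.343 -0.067  1.806]
[ 0.26937978 -0.56380087  0.25298927] [[ 0.902  0.431 -0.   ]
 [ 0.431 -0.902  0.001]
 [-0.    -0.001 -1.   ]]
0.3
```

```bash
ls pics
```

```text
side0.png
top0.png
```

Run:
```python
import cv2,numpy as np
a=cv2.imread("pics/side0.png")[100:260,200:400];b=cv2.imread("pics/top0.png")[120:280,210:410]
cv2.imwrite("pics/both.png",cv2.resize(np.hstack([a,b]),(800,320),interpolation=cv2.INTER_CUBIC))
```

```text
(no output)
```

View pics/both.png

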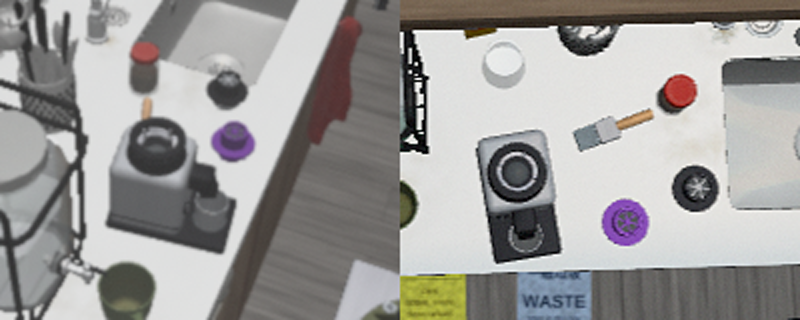

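The black carrier is at side (314,144) and top (357,214). The purple look-alike is at side (317,171) and top (323,230). The throat is at side (279,172) and top (267,206). The brush and red-lidded jar are behind the carrier.

Run:
```python
from h import *
S=cam("side");T=cam("top")
for n,a,b in(("carrier",(314.5,144.5),(358,214.5)),("rim",(279,172.5),(267.5,206)),("purple",(317,171),(323,231))):
    P=tri([ray(S,*a),ray(T,*b)]);print(n,P.round(4),proj(S,P).round(1),proj(T,P).round(1))
print("carrier at z.04",onz(T,358,214.5,.045),onz(S,314.5,144.5,.045))
print("rim at z.2",onz(T,267.5,206,.2),onz(S,279,172.5,.2))
print("jar",onz(T,349,167,.1),"brush", onz(T,337,177,.01),onz(T,297,190,.01),"tumbler",onz(T,262,152,.09))
print("sink",onz(T,372,185,0),"wall/back",onz(T,300,133,0), "front",onz(T,300,257,0))
p,M=pose();print(camera_info("wrist"))
d=onz(T,358,214.5,.045)-p;print("tool shift",M.T@d)
```

```text
carrier [ 0.4781 -0.4309  0.0359] [313.9 144.4] [358.2 215.2]
rim [ 0.5034 -0.1037  0.1822] [278.3 172.4] [267.7 206.7]
purple [ 0.4229 -0.3034  0.03  ] [316.4 170.9] [323.2 231.7]
carrier at z.04 [ 0.47998697 -0.42849216  0.045     ] [ 0.47331102 -0.42175702  0.045     ]
rim at z.2 [ 0.50384429 -0.10274601  0.2       ] [ 0.49566219 -0.08847782  0.2       ]
jar [ 0.64328408 -0.39471249  0.1       ] brush [ 0.62301416 -0.36596439  0.01      ] [ 0.57882741 -0.21699337  0.01      ] tumbler [ 0.70746233 -0.09154279  0.09      ]
sink [ 0.59112426 -0.49529761  0.        ] wall/back [ 7.95135645e-01 -2.37245649e-01  2.22044605e-16] front [ 0.33502999 -0.2193934   0.        ]
{'intrinsics': array([[327.60338831,   0.        , 260.67217587],
       [  0.        , 327.60338831, 191.75177885],
       [  0.        ,   0.        ,   1.        ]]), 'tool_from_camera': array([[-3.67755453e-04, -9.51089153e-01, -3.08916311e-01,
         7.96535000e-02],
       [ 9.99999832e-01, -4.88265030e-04,  3.12797284e-04,
         1.41463950e-04],
       [-4.48331136e-04, -3.08916144e-01,  9.51089173e-01,
        -1.21132697e-01],
       [ 0.00000000e+00,  0.00000000e+00,  0.00000000e+00,
         1.00000000e+00]])}
tool shift [ 0.24836861 -0.03115586  0.20800413]
```

```bash
echo '[[1,0.06,-0.01,0,0,0,0],[1,0.12,-0.02,0,0,0,0],[1,0.17,-0.03,0,0,0,0],[1,0.17,-0.03,0,0,0,0]]' | python3 -m creep
cat > w.py <<'E'
from h import *
import sys,pickle
# wrist look: black carrier, save image and ray
def look(tag,name="burr_carrier"):
    C=cam("wrist");im=grab_frame("wrist").copy();cv2.imwrite(f"pics/w{tag}.png",im)
    out=[]
    for d in models.trace("wrist",name)[:3]:
        m=d["region"];col=im[m].mean(0);print(tag,name,round(d["confidence"],2),np.round(d["bbox"],1),m.sum(),col.round())
        out.append(d)
    pickle.dump((C,out),open(f"pics/{tag}.pkl","wb"));return C,im,out
if __name__=="__main__": look(*sys.argv[1:])
E
python3 w.py c1; python3 -c "
from h import *
p,M=pose();print(p,M.T@(np.array([.479,-.43,.06])-p))"
```

```text
clock: 0.8
eef_pos: [0.4147, -0.4592, 0.2534]
tool_rot: [-0.001, 0.974, 0.225, 0.001]
ft_force: [-0.6, -0.4, -0.4]
grip_width: 1.003
grasp_force: 0.0
c1 burr_carrier 0.7 [223.3  46.9  80.3  89.9] 5921 [84. 82. 80.]
c1 burr_carrier 0.65 [79.2 40.8 84.5 90.5] 6032 [141.  74. 108.]
[ 0.40998828 -0.46338617  0.25316317] [ 0.07678896 -0.00025004  0.19311307]
```

```bash
echo '[[1,0.05,0,0.02,0,0,0],[1,0.077,0,0.04,0,0,0],[1,0.077,0,0.04,0,0,0],[1,0.077,0,0.04,0,0,0]]' | python3 -m creep
python3 w.py c2
python3 - <<'E'
from h import *
a=cv2.imread("pics/wc1.png");b=cv2.imread("pics/wc2.png")
cv2.imwrite("pics/c12.png",cv2.resize(np.hstack([a,b]),(800,300)))
E
```

```text
clock: 1.4
eef_pos: [0.4776, -0.4323, 0.2134]
tool_rot: [0.0, 0.976, 0.22, -0.001]
ft_force: [-0.1, -0.1, 0.5]
grip_width: 0.998
grasp_force: 0.0
c2 burr_carrier 0.77 [ 64.2 119.9  88.8  88.3] 6470 [122.  62.  93.]
c2 burr_carrier 0.66 [ 1.1  0.5  3.6 57.3] 148 [27. 25. 25.]
```

View pics/c12.png

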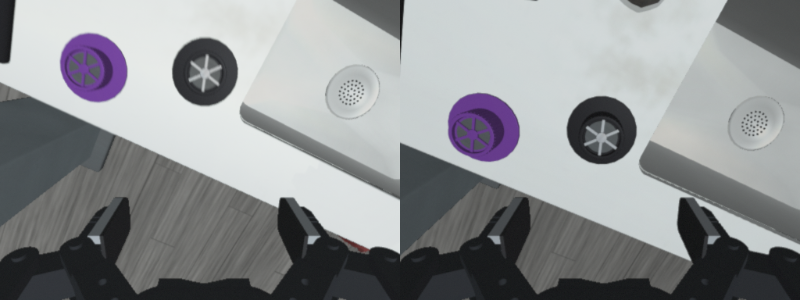

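c1 shows the black carrier at about (262,92) px, c2 shows it at about (258,167) px. In both, purple is to its left and the sink edge to its right.

```bash
cat > tc.py <<'E'
from h import *
import pickle
rays=[];sp=[]
for t,c in(("c1",(262,92)),("c2",(258,167))):
    C,_=pickle.load(open(f"pics/{t}.pkl","rb"));im=cv2.imread(f"pics/w{t}.png")
    m=(im.max(2)<75).astype(np.uint8);n,L,s,_=cv2.connectedComponentsWithStats(m)
    x,y=c;w=L[y-45:y+45,x-45:x+45];k=np.bincount(w[w>0]).argmax()
    h=cv2.convexHull(np.argwhere(L==k)[:,::-1].astype(np.int32))
    e=cv2.fitEllipse(h);print(t,s[k],np.round(e[0]+e[1],1));rays.append(ray(C,*e[0]))
    # spokes: bright pixels inside the hull
    hm=cv2.fillConvexPoly(np.zeros(m.shape,np.uint8),h,1);hm=cv2.erode(hm,np.ones((9,9)))
    b=np.argwhere((hm>0)&(im.min(2)>110))[:,::-1];e2=b.min(0)/2+b.max(0)/2;print(b.min(0),b.max(0));sp.append(ray(C,*e2))
    print(onz(C,*e[0],.037),onz(C,*e2,.067))
P=tri(rays);Q=tri(sp);print("flange",P.round(4),"top",Q.round(4))
p,M=pose();print((M.T@([P[0],P[1],.064]-p)).round(4),M.round(3).tolist())
E
python3 tc.py
```

```text
c1 [ 221   50   82   84 3963] [261.9  91.6  81.6  84.2]
[241  70] [283 117]
[ 0.48218412 -0.42772952  0.037     ] [ 0.481133   -0.42826861  0.067     ]
c2 [ 214  124   88   86 4498] [257.7 166.2  85.6  87.6]
[236 153] [279 198]
[ 0.48359055 -0.42680403  0.037     ] [ 0.48291048 -0.42715092  0.067     ]
flange [ 0.482  -0.4276  0.0298] top [ 0.4809 -0.4282  0.0588]
[ 0.006  -0.0026  0.15  ] [[0.904, 0.428, -0.0], [0.428, -0.904, -0.002], [-0.001, 0.001, -1.0]]
```

```bash
echo '[[1,0.006,-0.003,0.06,0,0,0],[1,0.006,-0.003,0.11,0,0,0],[1,0.006,-0.003,0.14,0,0,0],[1,0.006,-0.003,0.149,0,0,0],[1,0.006,-0.003,0.149,0,0,0],[0,0.006,-0.003,0.149,0,0,0],[0,0.006,-0.003,0.149,0,0,0],[0,0.006,-0.003,0.149,0,0,0],[0,0.006,-0.003,0.149,0,0,0]]' | python3 -m creep 25; python3 -c "
from h import *
print(pose()[0],r.observe()['qpos'],r.observe()['ft_force'])"
```

```text
clock: 2.62
eef_pos: [0.4842, -0.4257, 0.0658]
tool_rot: [0.001, 0.975, 0.221, 0.001]
ft_force: [-0.7, 0.3, 6.3]
grip_width: 0.573
grasp_force: 25.2
[ 0.48418308 -0.42565723  0.06576925] [ 0.81378647  0.72337831 -0.22138424  1.66102164  0.20897285  0.77792614
 -0.62806161] [-0.7383601   0.27289537  6.28750138]
```

Careful with the scale: turns go in shares of pi rad. That gives: 1.57 rad / 3.1416 = 0.4997.

```bash
echo '[[0.85,0,0,-0.003,0,0,0],[0.85,0,0,-0.003,0,0,0.0573],[0.85,0,0,-0.003,0,0,0.1146],[0.85,0,0,-0.003,0,0,0.1719],[0.85,0,0,-0.003,0,0,0.2292],[0.85,0,0,-0.003,0,0,0.2865],[0.85,0,0,-0.003,0,0,0.3438],[0.85,0,0,-0.003,0,0,0.4011],[0.85,0,0,-0.003,0,0,0.4584],[0.85,0,0,-0.003,0,0,0.4997],[0.85,0,0,-0.003,0,0,0.4997]]' | python3 -m creep 25;  echo '[[0,0,0,0,0,0,0],[0,0,0,0,0,0,0],[0,0,0,0,0,0,0],[0,0,0,0,0,0,0]]' | python3 -m creep 28;python3 -c "
from h import *
print(pose(),r.observe()['qpos'],r.observe()['ft_force'])"
```

```text
clock: 4.0
eef_pos: [0.4837, -0.4247, 0.0673]
tool_rot: [0.0, 0.847, -0.532, -0.0]
ft_force: [0.2, 0.1, -0.4]
grip_width: 0.848
grasp_force: 0.0
clock: 4.5
eef_pos: [0.4835, -0.4252, 0.0675]
tool_rot: [-0.0, 0.846, -0.533, 0.0]
ft_force: [-0.8, -0.9, 2.8]
grip_width: 0.573
grasp_force: 28.9
(array([ 0.48351478, -0.42516604,  0.06748902]), array([[ 4.32131104e-01, -9.01810747e-01,  2.93517185e-04],
       [-9.01810777e-01, -4.32131136e-01, -5.44588715e-05],
       [ 1.75949510e-04, -2.41163588e-04, -9.99999955e-01]])) [ 0.55181668  0.72835733  0.22441574  1.66381264 -0.21391756  0.77327985
 -1.82000707] [-0.82180625 -0.91151855  2.83638772]
```

```bash
echo '[[0,0,0,-0.05,0,0,0],[0,0,0,-0.11,0,0,0],[0,0,0,-0.17,0,0,0],[0,0,0,-0.23,0,0,0],[0,-0.03,-0.015,-0.28,0,0,0],[0,-0.08,-0.035,-0.292,0,0,0],[0,-0.13,-0.06,-0.292,0,0,0],[0,-0.19,-0.085,-0.292,0,0,0],[0,-0.24,-0.11,-0.292,0,0,0],[0,-0.285,-0.13,-0.292,0,0,0],[0,-0.285,-0.13,-0.292,0,0,0]]' | python3 -m creep 28
python3 -c "
from h import *
p,M=pose();print(p,M.T@(np.array([.473,-.04,.36])-p),r.observe()['qpos'])"
```

```text
clock: 5.88
eef_pos: [0.4776, -0.1072, 0.359]
tool_rot: [-0.001, 0.848, -0.53, -0.001]
ft_force: [-0.4, -1.1, -1.4]
grip_width: 0.573
grasp_force: 30.4
[ 0.47763678 -0.10717582  0.35897971] [-0.06239728 -0.02531738 -0.0008613 ] [ 0.00604807  0.22063548  0.21453099  1.65446189 -0.05098691  1.27288558
 -2.4566593 ]
```

```bash
echo '[[0,-0.05,-0.02,0,0,0,0],[0,-0.062,-0.025,0,0,0,0],[0,-0.062,-0.025,0,0,0,0],[0,-0.062,-0.025,0,0,0,0]]' | python3 -m creep; python3 w.py g1 grinder; echo '[[0,-0.05,0,0,0,0,0],[0,-0.05,0,0,0,0,0],[0,-0.05,0,0,0,0,0]]' | python3 -m creep; python3 w.py g2 grinder;  python3 - <<'E'
from h import *
a=cv2.imread("pics/wg1.png");b=cv2.imread("pics/wg2.png")
cv2.imwrite("pics/g12.png",cv2.resize(np.hstack([a,b]),(800,300)))
print(pose()[0])
E
```

```text
clock: 6.38
eef_pos: [0.4734, -0.047, 0.3592]
tool_rot: [0.0, 0.846, -0.534, 0.0]
ft_force: [-0.5, -0.9, -2.3]
grip_width: 0.577
grasp_force: 30.4
g1 grinder 0.63 [177.4  16.8 193.1 149.2] 20387 [114. 111. 108.]
clock: 6.85
eef_pos: [0.452, -0.001, 0.3594]
tool_rot: [0.0, 0.846, -0.533, 0.0]
ft_force: [0.2, -0.9, -1.3]
grip_width: 0.573
grasp_force: 30.4
g2 grinder 0.65 [173.4   0.  200.5 133. ] 19558 [112. 108. 105.]
[ 0.4521662  -0.00131354  0.35930227]
```

View pics/g12.png

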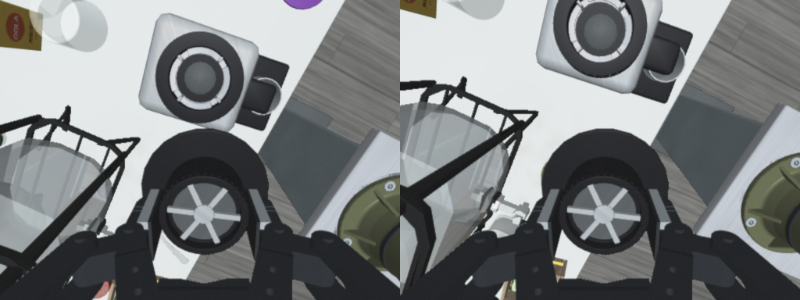

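g1 shows the collar centred at about (256,98) px, with light thread ridges inside a black ring, and the carrier held upright at about (261,274). g2 shows the collar at about (257,40).

```bash
python3 - <<'E'
from h import *
import pickle
ri=[];ro=[]
for t,c in(("g1",(256,98)),("g2",(257,40))):
    C,_=pickle.load(open(f"pics/{t}.pkl","rb"));im=cv2.imread(f"pics/w{t}.png").max(2)
    inn=[];out=[]
    for a in np.arange(0,2*np.pi,.05):
        d=np.array([np.cos(a),np.sin(a)])
        rr=np.arange(70,20,-.5);p=np.array(c)+rr[:,None]*d
        if p[0].min()<1: continue
        v=cv2.remap(im,p[:,0].astype(np.float32)[None],p[:,1].astype(np.float32)[None],1)[0].astype(float)
        dk=v<80
        mid=np.argmin(abs(rr-46))
        if not dk[mid]: continue
        i=mid
        while i<len(rr)-1 and dk[i]: i+=1
        j=mid
        while j>0 and dk[j]: j-=1
        if 28<rr[i]<42: inn.append(p[i])
        if 50<rr[j]<66: out.append(p[j])
    for nm,q,L in(("in",inn,ri),("out",out,ro)):
        q=np.array(q,np.float32)
        for _ in range(3):
            e=cv2.fitEllipseDirect(q);res=abs(np.hypot(*(q-e[0]).T)-np.mean(e[1])/2);q=q[res<np.median(res)*3+.5]
        W=onz(C,*e[0],.2);dep=np.linalg.norm(W-C[2]);print(t,nm,len(q),np.round(e[0]+e[1],1),W.round(4),"diam mm",np.round(np.array(e[1])*dep/327.6*1000,1));L.append(ray(C,*e[0]))
print("tri in",tri(ri).round(4),"out",tri(ro).round(4))
C=pickle.load(open("pics/g1.pkl","rb"))[0]
c=camera_info("wrist");T=np.linalg.inv(c["tool_from_camera"]);K=c["intrinsics"]
for z in(0,.035,.0):
    q=K@(T@[0,0,z,1])[:3];print(z,q[:2]/q[2])
E
python3 - <<'E'
import cv2
a=cv2.imread("pics/wg1.png");cv2.imwrite("pics/hub.png",cv2.resize(a[210:330,180:340],(640,480),interpolation=cv2.INTER_CUBIC))
E
```

```text
g1 in 110 [255.4  99.4  77.4  79.7] [ 0.5072 -0.1069  0.2   ] diam mm [66.3 68.3]
g1 out 126 [255.1  99.1 112.3 116. ] [ 0.5075 -0.107   0.2   ] diam mm [96.2 99.4]
g2 in 70 [255.9  34.4  82.1  91.7] [ 0.5064 -0.1051  0.2   ] diam mm [71.  79.3]
g2 out 86 [255.8  30.5 118.2 137.5] [ 0.5076 -0.1076  0.2   ] diam mm [102.3 119. ]
tri in [ 0.5071 -0.1064  0.1891] out [ 0.5074 -0.1072  0.2033]
0 [262.08356072 280.96085972]
0.035 [261.75028923 243.37801683]
0.0 [262.08356072 280.96085972]
```

View pics/hub.png

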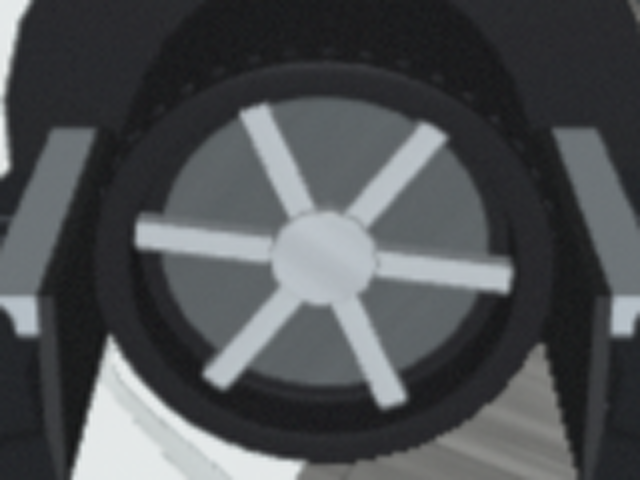

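Scaled: -1.57 rad / 3.1416 = -0.4997.

```bash
echo '[[0,0.02,0.01,0,0,0,-0.0573],[0,0.04,0.02,0,0,0,-0.1146],[0,0.06,0.03,0,0,0,-0.1719],[0,0.08,0.04,0,0,0,-0.2292],[0,0.1,0.05,0,0,0,-0.2865],[0,0.119,0.066,0,0,0,-0.3438],[0,0.119,0.066,0,0,0,-0.4011],[0,0.119,0.066,0,0,0,-0.4584],[0,0.119,0.066,0,0,0,-0.4997],[0,0.119,0.066,0,0,0,-0.4997],[0,0.119,0.066,0,0,0,-0.4997]]' | python3 -m creep
python3 w.py g3 grinder
cat > fit.py <<'E'
from h import *
import pickle,sys
from scipy.optimize import least_squares
# fit the rim circle's (x,y) at z=.2, r=.033 (inner) / .047 (outer) by projected edges
def edges(im,c):
    inn=[];out=[]
    for a in np.arange(0,2*np.pi,.05):
        d=np.array([np.cos(a),np.sin(a)]);rr=np.arange(72,20,-.5);p=np.array(c)+rr[:,None]*d
        if p[0].min()<1:continue
        v=cv2.remap(im,p[:,0].astype(np.float32)[None],p[:,1].astype(np.float32)[None],1)[0]
        dk=v<80;mid=np.argmin(abs(rr-47))
        if not dk[mid]:continue
        i=j=mid
        while i<len(rr)-1 and dk[i]:i+=1
        while j>0 and dk[j]:j-=1
        if 28<rr[i]<44:inn.append(p[i])
        if 50<rr[j]<68:out.append(p[j])
    return np.array(inn),np.array(out)
def fit(t,c):
    C=pickle.load(open(f"pics/{t}.pkl","rb"))[0];im=cv2.imread(f"pics/w{t}.png").max(2)
    for nm,q in zip(("in","out"),edges(im,c)):
        W=np.array([onz(C,*x,.2) for x in q])
        s=least_squares(lambda k:np.hypot(W[:,0]-k[0],W[:,1]-k[1])-k[2],[*W[:,:2].mean(0),.04],loss="soft_l1",f_scale=.001)
        print(t,nm,len(q),s.x.round(4),"rms",np.sqrt(np.mean(s.fun**2)).round(4))
if __name__=="__main__":
    fit("g1",(256,98));
    C=pickle.load(open("pics/g3.pkl","rb"))[0];c=proj(C,[.5075,-.107,.2]);print(c);fit("g3",c)
    p,M=pose();print(p.round(4),M.round(3).tolist(),r.observe()["qpos"].round(2))
    T=np.linalg.inv(camera_info("wrist")["tool_from_camera"]);K=camera_info("wrist")["intrinsics"]
    a=np.arange(0,6.28,.05);Q=np.stack([.025*np.cos(a),.025*np.sin(a),0*a+.0005,1+0*a]);q=K@(T@Q)[:3];q=q[:2]/q[2];print("grip top expected",q.min(1),q.max(1))
E
python3 fit.py
```

```text
clock: 8.32
eef_pos: [0.4437, -0.1365, 0.3592]
tool_rot: [0.0, 0.976, 0.219, -0.0]
ft_force: [0.4, 1.4, -1.5]
grip_width: 0.574
grasp_force: 30.4
g3 grinder 0.71 [187.5   4.3 149.6 175.3] 18226 [122. 118. 115.]
g1 in 126 [ 0.5066 -0.1056  0.0319] rms 0.0004
g1 out 126 [ 0.5064 -0.1048  0.0463] rms 0.0002
[261.14370418  97.28709078]
g3 in 126 [ 0.5069 -0.105   0.0319] rms 0.0004
g3 out 126 [ 0.5064 -0.1049  0.0462] rms 0.0002
[ 0.4437 -0.1362  0.3593] [[0.903, 0.429, -0.0], [0.429, -0.903, -0.0], [-0.0, 0.0, -1.0]] [ 0.2   0.17  0.06  1.71 -0.01  1.26 -0.87]
grip top expected [201.82183827 227.35445927] [318.74085966 328.8921828 ]
```

```bash
echo '[[0,0.04,0,0,0,0,0],[0,0.069,-0.001,0.02,0,0,0],[0,0.069,-0.001,0.05,0,0,0],[0,0.069,-0.001,0.08,0,0,0],[0,0.069,-0.001,0.08,0,0,0]]' | python3 -m creep; python3 -c "
from h import *
p,M=pose();print(p,M.T@(np.array([.5057,-.1054,.2605])-p),r.observe()['ft_force'])"
```

```text
clock: 9.05
eef_pos: [0.5044, -0.1049, 0.2775]
tool_rot: [-0.001, 0.975, 0.221, -0.002]
ft_force: [0.4, 0.3, -1.6]
grip_width: 0.574
grasp_force: 30.3
[ 0.50441519 -0.10492378  0.27750092] [0.00101974 0.00102746 0.0169945 ] [ 0.37422967  0.32037001 -1.61887939]
```

```bash
echo '[[0,0.001,0.001,0,0,0,0],[0,0.001,0.001,0.008,0,0,0],[0,0.001,0.001,0.016,0,0,0],[0,0.001,0.001,0.016,0,0,0]]' | python3 -m creep; echo '[[0,0,0,0.003,0,0,0],[0,0,0,0.005,0,0,0],[0,0,0,0.005,0,0,0]]' | python3 -m creep; python3 -c "
from h import *
p,M=pose();print(p,r.observe()['ft_force'],r.observe()['ft_torque'])"
```

```text
clock: 9.55
eef_pos: [0.5065, -0.1056, 0.2627]
tool_rot: [-0.0, 0.975, 0.221, -0.001]
ft_force: [-1.2, 0.6, -2.9]
grip_width: 0.574
grasp_force: 30.3
clock: 9.93
eef_pos: [0.5068, -0.1057, 0.2582]
tool_rot: [-0.0, 0.975, 0.221, -0.0]
ft_force: [-1.8, 0.3, -1.5]
grip_width: 0.573
grasp_force: 30.5
[ 0.50675219 -0.10568325  0.2582062 ] [-1.75158637  0.34309248 -1.53109515] [ 0.07044242  0.09974868 -0.00119312]
```

```bash
echo '[[0,-0.0005,0,0.002,0,0,0],[0,-0.0005,0,0.004,0,0,0],[0,-0.0005,0,0.004,0,0,0]]' | python3 -m creep; echo '[[0,0,0,0.002,0,0,0],[0,0,0,0.003,0,0,0],[0,0,0,0.003,0,0,0]]' | python3 -m creep;echo '[[0,0,0,0.001,0,0,0],[0,0,0,0.002,0,0,0],[0,0,0,0.002,0,0,0]]' | python3 -m creep
```

```text
clock: 10.3
eef_pos: [0.506, -0.1058, 0.2539]
tool_rot: [-0.0, 0.975, 0.221, -0.0]
ft_force: [-2.5, 0.1, -2.5]
grip_width: 0.573
grasp_force: 30.3
clock: 10.68
eef_pos: [0.5061, -0.1058, 0.2511]
tool_rot: [-0.0, 0.975, 0.221, -0.0]
ft_force: [-3.4, 2.0, -2.2]
grip_width: 0.574
grasp_force: 30.4
clock: 11.05
eef_pos: [0.5062, -0.1056, 0.2491]
tool_rot: [-0.0, 0.975, 0.221, -0.0]
ft_force: [-4.7, 3.3, -0.2]
grip_width: 0.572
grasp_force: 30.5
```

```bash
echo '[[0,-0.0005,-0.001,0,0,0,0],[0,-0.0005,-0.001,0.001,0,0,0],[0,-0.0005,-0.001,0.001,0,0,0]]' | python3 -m creep; echo '[[0,0,0,0.001,0,0,0],[0,0,0,0.001,0,0,0]]' | python3 -m creep
```

```text
clock: 11.42
eef_pos: [0.5058, -0.1053, 0.2483]
tool_rot: [0.0, 0.975, 0.221, 0.0]
ft_force: [-1.5, 1.0, -2.0]
grip_width: 0.571
grasp_force: 30.4
clock: 11.68
eef_pos: [0.5057, -0.1053, 0.2472]
tool_rot: [0.0, 0.975, 0.221, 0.0]
ft_force: [-0.7, 0.6, -2.2]
grip_width: 0.572
grasp_force: 30.4
```

```bash
echo '[[0,0,0,0.001,0,0,0],[0,0,0,0.0015,0,0,0],[0,0,0,0.0015,0,0,0]]' | python3 -m creep; echo '[[0,0,0,0.001,0,0,0],[0,0,0,0.0015,0,0,0],[0,0,0,0.0015,0,0,0]]' | python3 -m creep
```

```text
clock: 12.05
eef_pos: [0.5056, -0.1053, 0.2458]
tool_rot: [0.0, 0.975, 0.221, 0.0]
ft_force: [-0.8, -0.0, -1.8]
grip_width: 0.572
grasp_force: 30.4
clock: 12.42
eef_pos: [0.5057, -0.1053, 0.2449]
tool_rot: [0.0, 0.975, 0.221, 0.0]
ft_force: [-2.7, 1.1, 4.7]
grip_width: 0.569
grasp_force: 31.0
```

Scaled: -0.3 rad / 3.1416 = -0.0955.

```bash
echo '[[0,0,0,-0.0004,0,0,-0.0318],[0,0,0,-0.0008,0,0,-0.0637],[0,0,0,-0.0013,0,0,-0.0955],[0,0,0,-0.0013,0,0,-0.0955]]' | python3 -m creep; python3 -c "
from h import *
print(pose()[0],r.observe()['ft_torque'],R.from_matrix(pose()[1]).as_euler('zyx')[0])"
```

```text
clock: 12.92
eef_pos: [0.5058, -0.1054, 0.246]
tool_rot: [0.0, 0.931, 0.364, 0.0]
ft_force: [-1.0, 0.6, 5.0]
grip_width: 0.574
grasp_force: 30.9
[ 0.50578527 -0.10538071  0.24601044] [0.27325123 0.56359549 0.04226378] -0.7450656961870727
```

Scaled: -0.3 rad / 3.1416 = -0.0955.

```bash
for i in 1; do echo '[[0,0,0,-0.0004,0,0,-0.0318],[0,0,0,-0.0008,0,0,-0.0637],[0,0,0,-0.0013,0,0,-0.0955],[0,0,0,-0.0013,0,0,-0.0955]]' | python3 -m creep; echo '[[0,0,0,-0.0004,0,0,-0.0318],[0,0,0,-0.0008,0,0,-0.0637],[0,0,0,-0.0008,0,0,-0.0637]]' | python3 -m creep; done
```

```text
clock: 13.42
eef_pos: [0.5057, -0.1055, 0.2473]
tool_rot: [0.0, 0.867, 0.498, 0.0]
ft_force: [-2.1, -0.2, 5.0]
grip_width: 0.573
grasp_force: 31.0
clock: 13.8
eef_pos: [0.506, -0.1056, 0.2481]
tool_rot: [0.001, 0.813, 0.582, 0.0]
ft_force: [-1.5, -0.2, 5.1]
grip_width: 0.573
grasp_force: 31.0
```

Scaled: -0.2 rad / 3.1416 = -0.0637.

```bash
echo '[[0,0,0,-0.0004,0,0,-0.0318],[0,0,0,-0.0008,0,0,-0.0637],[0,0,0,-0.0008,0,0,-0.0637]]' | python3 -m creep;echo '[[0,0,0,-0.0004,0,0,-0.0318],[0,0,0,-0.0004,0,0,-0.0318]]' | python3 -m creep
```

```text
clock: 14.18
eef_pos: [0.506, -0.1058, 0.2489]
tool_rot: [0.001, 0.751, 0.66, 0.0]
ft_force: [-1.1, -0.3, 4.5]
grip_width: 0.571
grasp_force: 31.0
clock: 14.42
eef_pos: [0.5054, -0.1059, 0.2488]
tool_rot: [0.0, 0.717, 0.697, -0.0]
ft_force: [-0.7, -2.6, 2.6]
grip_width: 0.578
grasp_force: 30.8
```

Scaled: -0.08 rad / 3.1416 = -0.0255.

```bash
echo '[[0,0,0,0,0,0,-0.0255],[0,0,0,0,0,0,-0.0255]]' | python3 -m creep; python3 -c "
from h import *
print(r.observe()['ft_torque'],r.observe()['qpos'].round(2))"
```

```text
clock: 14.68
eef_pos: [0.5054, -0.1052, 0.2484]
tool_rot: [-0.0, 0.689, 0.725, -0.0]
ft_force: [-1.6, -0.3, -1.8]
grip_width: 0.573
grasp_force: 30.4
[-0.05432526  0.00530421  0.05347843] [ 0.34  0.35 -0.25  1.79  0.1   1.02  0.1 ]
```

Off the ridge: the force fell to the carrier's own weight. It's now over the gap, so I'll lower it.

```bash
echo '[[0,0,0,0.001,0,0,0],[0,0,0,0.002,0,0,0],[0,0,0,0.002,0,0,0]]' | python3 -m creep; echo '[[0,0,0,0.001,0,0,0],[0,0,0,0.002,0,0,0],[0,0,0,0.002,0,0,0]]' | python3 -m creep
```

```text
clock: 15.05
eef_pos: [0.5053, -0.1054, 0.2467]
tool_rot: [-0.0, 0.688, 0.726, -0.0]
ft_force: [-1.4, -0.7, -2.0]
grip_width: 0.57
grasp_force: 30.4
clock: 15.42
eef_pos: [0.5055, -0.1052, 0.2447]
tool_rot: [-0.0, 0.687, 0.726, -0.0]
ft_force: [-1.5, -1.9, -3.0]
grip_width: 0.574
grasp_force: 30.4
```

```bash
echo '[[0,0,0,0.001,0,0,0],[0,0,0,0.002,0,0,0],[0,0,0,0.003,0,0,0],[0,0,0,0.003,0,0,0]]' | python3 -m creep; echo '[[0,0,0,0.001,0,0,0],[0,0,0,0.002,0,0,0],[0,0,0,0.002,0,0,0]]' | python3 -m creep
```

```text
clock: 15.92
eef_pos: [0.5057, -0.1052, 0.2418]
tool_rot: [0.0, 0.687, 0.726, 0.0]
ft_force: [0.0, -1.0, -1.7]
grip_width: 0.575
grasp_force: 30.4
clock: 16.3
eef_pos: [0.5056, -0.1053, 0.2401]
tool_rot: [0.0, 0.687, 0.726, 0.0]
ft_force: [-0.6, -1.1, 1.3]
grip_width: 0.575
grasp_force: 30.8
```

Scaled: 0.3 rad / 3.1416 = 0.0955.

```bash
echo '[[0,0,0,0.0003,0,0,0],[0,0,0,0.0007,0,0,0.0318],[0,0,0,0.0011,0,0,0.0637],[0,0,0,0.0015,0,0,0.0955],[0,0,0,0.0015,0,0,0.0955]]' | python3 -m creep; echo '[[0,0,0,0.0004,0,0,0.0318],[0,0,0,0.0008,0,0,0.0637],[0,0,0,0.0012,0,0,0.0955],[0,0,0,0.0012,0,0,0.0955]]' | python3 -m creep;python3 -c "
from h import *
print(r.observe()['ft_torque'])"
```

```text
clock: 16.92
eef_pos: [0.506, -0.1054, 0.239]
tool_rot: [0.001, 0.789, 0.615, 0.0]
ft_force: [-0.2, -1.5, 5.3]
grip_width: 0.573
grasp_force: 31.0
clock: 17.42
eef_pos: [0.5058, -0.1052, 0.2377]
tool_rot: [0.0, 0.871, 0.49, 0.0]
ft_force: [0.1, -0.9, 6.0]
grip_width: 0.572
grasp_force: 30.9
[-0.29484361  0.36263038 -0.19668294]
```

Scaled: 0.3 rad / 3.1416 = 0.0955.

```bash
echo '[[0,0,0,0.0003,0,0,0.0318],[0,0,0,0.0007,0,0,0.0637],[0,0,0,0.0011,0,0,0.0955],[0,0,0,0.0011,0,0,0.0955]]' | python3 -m creep; echo '[[0,0,0,0.0004,0,0,0.0318],[0,0,0,0.0008,0,0,0.0637],[0,0,0,0.0008,0,0,0.0637]]' | python3 -m creep;python3 -c "
from h import *
print(r.observe()['ft_torque'])"
```

```text
clock: 17.92
eef_pos: [0.5058, -0.1051, 0.2364]
tool_rot: [0.0, 0.935, 0.355, 0.0]
ft_force: [-1.6, -1.3, 4.1]
grip_width: 0.572
grasp_force: 30.9
clock: 18.3
eef_pos: [0.5054, -0.1049, 0.2358]
tool_rot: [-0.0, 0.966, 0.26, 0.0]
ft_force: [-3.0, -2.3, 6.3]
grip_width: 0.573
grasp_force: 31.0
[0.12581036 0.73406354 0.02075746]
```

Scaled: 0.1 rad / 3.1416 = 0.0318.

```bash
echo '[[0,0,0,0.0002,0,0,0.0318],[0,0,0,0.0002,0,0,0.0318]]' | python3 -m creep; python3 -c "
from h import *
print(r.observe()['ft_torque'],pose()[1][0].round(3))";echo '[[0,0,0,0.0002,0,0,0.0318],[0,0,0,0.0002,0,0,0.0318]]' | python3 -m creep; python3 -c "
from h import *
print(r.observe()['ft_torque'],pose()[1][0].round(3))"
```

```text
clock: 18.55
eef_pos: [0.5053, -0.1049, 0.2357]
tool_rot: [-0.0, 0.977, 0.212, -0.0]
ft_force: [-3.3, -0.2, 9.4]
grip_width: 0.574
grasp_force: 31.1
[0.2357041  0.92374589 0.12502236] [ 0.91   0.414 -0.   ]
clock: 18.8
eef_pos: [0.5063, -0.1045, 0.2352]
tool_rot: [-0.0, 0.987, 0.164, 0.001]
ft_force: [1.2, 1.1, 3.9]
grip_width: 0.571
grasp_force: 30.8
[ 0.35916352 -0.22894691  0.2579475 ] [0.946 0.323 0.002]
```

Scaled: 0.08 rad / 3.1416 = 0.0255.

```bash
echo '[[0,0,0,0.0002,0,0,0.0255],[0,0,0,0.0002,0,0,0.0255]]' | python3 -m creep; python3 -c "
from h import *
print(r.observe()['ft_torque'],pose()[1][0].round(3))";echo '[[0,0,0,0,0,0,0.0255],[0,0,0,0,0,0,0.0255]]' | python3 -m creep; python3 -c "
from h import *
print(r.observe()['ft_torque'],pose()[1][0].round(3))"
```

```text
clock: 19.05
eef_pos: [0.5076, -0.1044, 0.2351]
tool_rot: [0.0, 0.992, 0.125, 0.002]
ft_force: [4.2, 0.5, 1.4]
grip_width: 0.572
grasp_force: 30.6
[ 0.27518377 -1.11640042  0.36102472] [0.969 0.247 0.004]
clock: 19.3
eef_pos: [0.5085, -0.1045, 0.2353]
tool_rot: [0.0, 0.996, 0.085, 0.003]
ft_force: [7.2, 0.3, 1.3]
grip_width: 0.578
grasp_force: 30.6
[ 0.0973518  -1.58162054  0.49008645] [0.986 0.17  0.006]
```

Scaled: -0.5 rad / 3.1416 = -0.1592.

```bash
echo '[[0,0,0,0,0,0,-0.0382],[0.8,0,0,-0.001,0,0,-0.0382],[0.8,0,0,-0.001,0,0,-0.0382],[0.8,-0.002,0.001,-0.001,0,0,-0.0955],[0.8,-0.002,0.001,-0.001,0,0,-0.1528],[0.8,-0.002,0.001,-0.001,0,0,-0.1592],[0.8,-0.002,0.001,-0.001,0,0,-0.1592]]' | python3 -m creep 25; python3 -c "
from h import *
p,M=pose();print(p,M.T@(np.array([.5065,-.105,p[2]])-p),R.from_matrix(M).as_euler('xyz'),r.observe()['ft_torque'],r.observe()['qpos'].round(2))"
```

```text
clock: 20.18
eef_pos: [0.5035, -0.1067, 0.2355]
tool_rot: [-0.0, 0.946, 0.325, -0.0]
ft_force: [0.3, 1.0, 1.3]
grip_width: 0.802
grasp_force: 0.0
[ 0.50352951 -0.10673471  0.23552576] [ 3.40945145e-03  4.56767903e-04 -1.19503146e-06] [-3.14122289e+00  3.00967333e-04  6.61735723e-01] [0.0214724  0.00325127 0.02514539] [ 0.17  0.35 -0.02  1.82  0.01  0.98 -0.76]
```

Scaled: 0.16 rad / 3.1416 = 0.0509.

```bash
echo '[[0.8,0.003,0,-0.002,0,0,0],[0.8,0.003,0,-0.002,0,0,0],[0,0.003,0,-0.002,0,0,0],[0,0.003,0,-0.002,0,0,0],[0,0.003,0,-0.002,0,0,0]]' | python3 -m creep 25; echo '[[0,0,0,0.0004,0,0,0],[0,0,0,0.0004,0,0,0.0255],[0,0,0,0.0004,0,0,0.0509],[0,0,0,0.0004,0,0,0.0509]]' | python3 -m creep; python3 -c "
from h import *
p,M=pose();print(p,R.from_matrix(M).as_euler('xyz'),r.observe()['ft_torque'])"
```

```text
clock: 20.8
eef_pos: [0.5062, -0.1047, 0.2378]
tool_rot: [0.0, 0.945, 0.327, 0.0]
ft_force: [0.1, 0.3, 2.1]
grip_width: 0.573
grasp_force: 25.6
clock: 21.3
eef_pos: [0.506, -0.1051, 0.2375]
tool_rot: [0.0, 0.968, 0.251, -0.0]
ft_force: [-1.3, -0.6, 4.8]
grip_width: 0.575
grasp_force: 26.3
[ 0.5060297  -0.10506207  0.23746556] [3.14092956e+00 3.21428030e-04 5.06468419e-01] [-0.3791228   0.29841332  0.20129296]
```

Scaled: 0.12 rad / 3.1416 = 0.0382.

```bash
for k in 1 2; do echo '[[0,0,0,0,0,0,0.0255],[0,0,0,0.0002,0,0,0.0382],[0,0,0,0.0002,0,0,0.0382]]' | python3 -m creep; python3 -c "
from h import *
p,M=pose();print(p,R.from_matrix(M).as_euler('xyz'),r.observe()['ft_torque'])"; done
```

```text
clock: 21.68
eef_pos: [0.5056, -0.1052, 0.2372]
tool_rot: [0.0, 0.981, 0.192, -0.0]
ft_force: [-3.1, -2.6, 4.0]
grip_width: 0.574
grasp_force: 26.6
[ 0.50564516 -0.105182    0.23721205] [3.14129369e+00 7.95790216e-04 3.86845826e-01] [-0.45666591  0.61774804  0.12436884]
clock: 22.05
eef_pos: [0.5068, -0.1047, 0.2371]
tool_rot: [0.0, 0.991, 0.133, 0.001]
ft_force: [2.4, -0.7, 2.9]
grip_width: 0.575
grasp_force: 26.5
[ 0.50678893 -0.10474163  0.2370908 ] [ 3.14095225e+00 -1.33223946e-03  2.67303581e-01] [-0.31776637 -0.46519482  0.31481919]
```

Scaled: 0.16 rad / 3.1416 = 0.0509.

```bash
python3 -c "
from h import *
cv2.imwrite('pics/s1.png',grab_frame('wrist'))"; echo '[[0,0,0,0,0,0,0.0255],[0,0,0,0,0,0,0.0509],[0,0,0,0,0,0,0.0509]]' | python3 -m creep; python3 -c "
from h import *
im=grab_frame('wrist').copy();cv2.imwrite('pics/s2.png',im)
p,M=pose();print(p,R.from_matrix(M).as_euler('xyz'),r.observe()['ft_torque'])
a=[cv2.resize(cv2.imread(f'pics/{n}.png')[200:330,180:340],(400,325)) for n in('s1','s2')]
cv2.imwrite('pics/s12.png',np.hstack(a))"
```

```text
clock: 22.48
eef_pos: [0.5065, -0.1048, 0.2369]
tool_rot: [0.0, 0.999, 0.054, 0.0]
ft_force: [2.2, -2.0, 1.8]
grip_width: 0.571
grasp_force: 26.8
[ 0.50643018 -0.10482069  0.23689602] [ 3.14132108e+00 -6.08803318e-04  1.07939615e-01] [-0.47023397 -0.55877842  0.09904695]
```

View pics/s12.png

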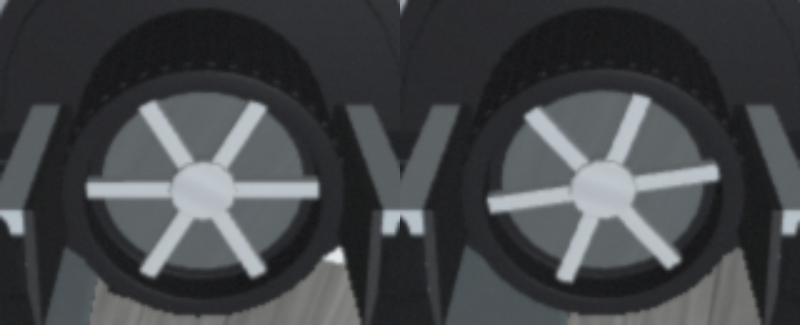

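The spokes in s1 lie level at about (203,190). In s2 they are tilted about 9°, so the tool slipped round while the carrier stayed put at the stop. Net carrier turn is about 1.31 rad and the sink about 4.9 mm, so it is home. I'll release it.

Careful with the scale: turns go in shares of pi rad. That gives: -0.1 rad / 3.1416 = -0.0318.

```bash
echo '[[0,0,0,0,0,0,-0.0318],[0.85,0,0,0,0,0,-0.0318],[0.85,0,0,0,0,0,-0.0318],[0.85,0,0,0,0,0,-0.0318],[0.85,0,0,-0.02,0,0,-0.0318],[0.85,0,0,-0.06,0,0,-0.0318],[0.85,-0.03,0,-0.12,0,0,-0.0318],[0.85,-0.06,0,-0.14,0,0,-0.0318],[0.85,-0.06,0,-0.14,0,0,-0.0318],[0.85,-0.06,0,-0.14,0,0,-0.0318]]' | python3 -m creep; python3 -c "
from h import *
im=grab_frame('wrist').copy();a=grab_frame('side').copy()
cv2.imwrite('pics/end.png',np.hstack([cv2.resize(im,(400,300)),cv2.resize(a[100:260,200:400],(400,300))]))"
```

```text
clock: 23.78
eef_pos: [0.4466, -0.1107, 0.3763]
tool_rot: [-0.0, 0.995, 0.103, -0.0]
ft_force: [0.3, -0.2, 0.2]
grip_width: 0.851
grasp_force: 0.0
```

View pics/end.png

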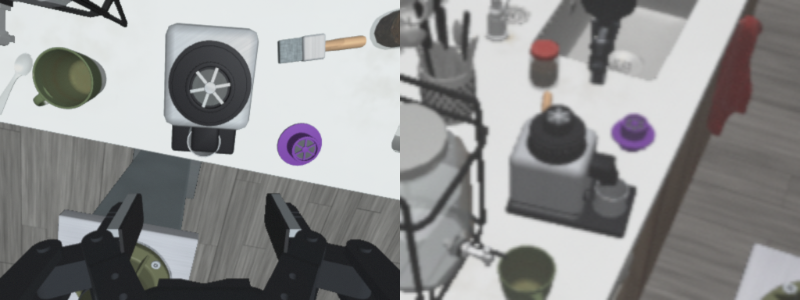

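The carrier sits level and centred on the collar, at about (210,85) in the wrist half, and the bystanders that show are where they were. The gripper is clear, so I'm handing in.

```bash
python3 -c "
from h import *
print(r.finish_job())"
```

```text
the job is handed in; nothing more can be done
None
```

The burr carrier is screwed home to the stop in the grinder throat (about 1.3 rad and 4.9 mm after the drop), released with the gripper clear, and the job is handed in; the judge's verdict was not shown.

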